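Take the oblong bark basket down from its hook

ROBOT

A 7-joint arm with a two-finger parallel gripper is mounted at the origin on the work surface. World frame = base frame: x ahead of the robot, y to its left, z up, the work surface at z = 0. Lengths are in m, angles in degrees, forces in N, time in s.
With the tool pointing down it reaches from about 0.4 to 0.75 m from the base axis. Payload 19.5 kg.
Tool frame: the origin (TCP) lies on the centre line of the jaws, within the pads' length; the fingertips stand 17 mm ahead of it and the grasp point (between the pads) lies 2 mm behind it (manip.tcp_to_tips is the distance from the TCP to the fingertips, in m); z points along the fingers, y is the line along which they close (so a half turn about z gives the same grasp; the last joint's range is limited). The gripper opens to 85 mm and grips with 20 to 120 N. Pads are 22 mm wide; open, the fingers measure 114 mm over their backs; the gripper's body (76 mm by 85 mm) begins 54 mm behind the grasp point. The pads swing forward as they close: fully open they stand 13 mm farther back than shut.
Start: joints at [-75.04, 40.479, -1.581, 85.061, 1.261, 54.483, -4.326], TCP at [0.171, 0.549, 0.248] pointing down, gripper open.
Joint ranges: [-155.06, 155.06], [-18.47, 123.98], [-90, 86.84], [0, 140.48], [-83.41, 263.41], [0, 116], [-161.91, 161.91]. Speed limits (degrees/s): [108.29, 108.29, 147.25, 147.25, 172.46, 172.46, 172.46].

INTERFACE

Orientations are given as [roll, pitch, yaw] about the fixed x, y, z axes, in that order (R = Rz(yaw) Ry(pitch) Rx(roll)).
In Python, from cell import manip gives the robot as it stands. The module is installed in compiled form; this text tells all that it offers.
- The arm moves only by the tool jog_arm, never from a script. Its arguments are lists of equal length, an entry for each row: "hand": the closure, from -1 (fully open) to 1 (shut); "travel": the shift along the tool's x, y, z normalised to -1 to 1, where 1 is 40 mm, a list of three; "turn": the turn, a rotation vector about the tool's x, y, z normalised to -1 to 1, where 1 is 8 degrees, a list of three. In form: {"hand": [hand, ...], "travel": [[tx, ty, tz], ...], "turn": [[rx, ry, rz], ...]}. A call has 1 to 8 rows; each row shifts and turns the commanded pose from where the row before left it, along the tool's axes as they then stand; what a row does not reach is not made up. A row lasts 1/10 s, in which the tool goes at most 50 mm and 8.59 degrees, less where a joint would pass 70% of its speed; a pose out of reach is approached as far as the arm can. A call with a number of a shift or a turn outside -1 to 1 is refused whole. A call with a gripper value outside its range is refused whole. The fingers move at their own pace and stop on an object; "force" is the grip in N (left out, the last holds). Time passes only in rows, so rows that do not move let the fingers close. It gives the time, the measured TCP pose, the force, the opening and the grip force at its end, in the units of the state.
- manip.get_obs(): the state, without advancing time (a new reading comes with each control period).
- manip.get_image(name): name is "scene" or "top" or "wrist"; returns a dict with "color" (384x512x3 uint8, red, green, blue), "range_z" (384x512 float32, m along the optical axis (not along the pixel's ray), 0 where there is no reading), "fx", "fy", "cx", "cy" (pixels), "dist" ([k1, k2, p1, p2, k3] as OpenCV has them; the pictures are not rectified), "xyz" and "attitude" of the camera in the world; the wrist camera has in their place "mount" (4x4, takes a point from camera to tool coordinates, whose origin is the TCP and whose axes are the flange's). Camera axes: x right, y down, z forward; pixel columns grow to the right and rows downward; lengths in m; the calibration is good to about 2 mm. A picture is of the moment at which its call begins: read the wrist's pose just before it.
- manip.sign_off(): hands the job in; it is judged then, once.
The state is a dict: "time_s": time; "q": joint angles; "qd": joint speeds; "joint_torque": joint torques, N m; "tool_pos": TCP position; "eef_rot": TCP orientation; "wrist_force": force on the tool from outside, world axes, zero at the start; "moment": the same for the moment, N m; "width": finger opening in m; "grip_force": force on a finger pad.
Only numpy, scipy, OpenCV 4.12 (cv2) and the standard library are available. Lean on these libraries where they do the work, as an engineer would, in place of code of your own. Each camera call takes 0.05 s, during which the arm holds its last target. There are 200 camera calls.

TASK

Three little birch-bark baskets hang by their handles on the drying rack. Lift the oblong one (longer than it is wide) up and off its hook and set it down, without dropping it, upright in the middle of the round wooden work stand, then let go. Leave the other two baskets hanging where they are.

Things in the scene. Friction and masses are not known exactly. Their poses are not given: they have to be found in the camera images.
- oblong_mid (a point): Basket to take: open bark box 90 mm long (its x), 44 wide (y), 148 high with its rigid handle. Point: its middle, 74 above the base; z up. Handle sides: upright strips 14 wide, outer faces 52 apart in y, up to 51 above the point; grip across y at 48 above. The hook under the handle runs along x: rack bar 99 off at +x, turned-up end at -x (28 out, 82 above). Lift 25-50, then draw 100 to its -x.
- round_mid (a point): Bystander: round bark basket, 66 mm in diameter, walls 60 mm high, with a like handle 73 mm wide, hanging on another hook. Point: on its axis, 74 mm above its base. The three baskets hang in a row, 125 mm apart centre to centre, at the same height; which hook holds which varies. Leave it hanging.
- tall_mid (a point): Bystander: deep square bark basket, 50 by 50 mm, walls 85 mm high, with a like handle 58 mm wide, hanging on another hook of the rack. Point: on its axis, 74 mm above its base. Leave it hanging.
- stand_top (a point): The round wooden work stand: a fixed disc 190 mm in diameter on a smaller foot, its flat top 30 mm above the table with a cork inlay. The point is the centre of the top face; z up.

How it is judged (in metres and radians):
On the way:
1. the oblong basket is lifted off its hook (height (world z) of oblong_mid above 0.196 m), for 0.05 s.
At the end, for the whole second after the job is handed in: The oblong basket stands upright (within about 9 degrees) and at rest on the round stand, its middle within 40 mm of the stand's centre, so that its whole base is on the disc; the round and the square basket still hang where they hung (within 40 mm) (horizontal distance between oblong_mid and stand_top below 0.04 m and z of oblong_mid in the frame of stand_top between 0.066 and 0.082 m and angle between oblong_mid's own z axis and vertical below 0.15 rad and linear speed of oblong below 0.03 m/s and distance of each of round_mid, tall_mid from where it was at the start of the episode below 0.04 m); the robot touches nothing.
It fails at once if the oblong basket is dropped: it falls, not held, faster than 0.7 m/s (a drop of more than 25 mm) (linear speed of oblong above 0.7 m/s and contact force between the fingers and oblong below 0.05 N).
It fails at once if the round or the square basket is knocked off its hook (distance of any of round_mid, tall_mid from where it was at the start of the episode above 0.08 m).
It also fails if it takes over 42 s, if anything falls off the work surface, if the arm or the gripper's body presses on something with over 40 N, if the wrist force passes 120 N, or if a joint passes its speed limit or range.

## Working session

There is one attempt and no reset: what is moved stays moved. The work goes in short steps, Python scripts to look and compute and a tool call to move; the robot and the scene stay as the last step left them, time stands still between calls to the robot, and variables do not carry over. Pictures are saved under pics/ and viewed, at most 10 in all, crops included, and the job is handed in when it is done.

Besides the shell and the picture viewer there is one more tool, called after "Call:" by a JSON object that holds its "fn" and its "kwargs", one argument or row to a line. jog_arm: Moves the arm, as the interface text tells. Scaled input: -1 to 1 covers 40 mm each way for a shift and 8 degrees each way for a turn. Its arguments: {"type":"object","properties":{"hand":{"type":"array"},"travel":{"type":"array"},"turn":{"type":"array"},"force":{"type":"number"}},"required":["hand","travel","turn"]}

```bash
mkdir -p pics; cat > h.py <<'E'
import numpy as np, cv2, pickle
from scipy.spatial.transform import Rotation as R
from cell import manip
def grab(n):
    o=manip.get_obs(); im=manip.get_image(n); im=dict(im)
    if n=="wrist":
        T=np.eye(4);T[:3,:3]=R.from_euler('xyz',o['eef_rot'],degrees=True).as_matrix();T[:3,3]=o['tool_pos'];im['T']=T@np.array(im['mount'])
    else:
        T=np.eye(4);T[:3,:3]=R.from_euler('xyz',im['attitude'],degrees=True).as_matrix();T[:3,3]=im['xyz'];im['T']=T
    return im
def cloud(im):
    h,w=im['range_z'].shape
    K=np.array([[im['fx'],0,im['cx']],[0,im['fy'],im['cy']],[0,0,1]])
    u,v=np.meshgrid(np.arange(w),np.arange(h))
    p=cv2.undistortPoints(np.stack([u,v],-1).reshape(-1,1,2).astype(np.float64),K,np.array(im['dist'],float)).reshape(h,w,2)
    z=im['range_z'][...,None].astype(float)
    P=np.concatenate([p*z,z],-1)@im['T'][:3,:3].T+im['T'][:3,3]
    P[im['range_z']<=0]=np.nan
    return P
E
python3 - <<'E'
from h import *
print(manip.get_obs())
ims={n:grab(n) for n in("scene","top","wrist")}
pickle.dump(ims,open('i0.pkl','wb'))
for n,i in ims.items():
    print(n,i['T'].round(3).tolist(),i['fx'],(i['range_z']>0).mean())
c=[cv2.resize(i['color'],(400,300)) for i in ims.values()]
c.append(c[0]*0)
cv2.imwrite('pics/a.png',np.vstack([np.hstack(c[:2]),np.hstack(c[2:])])[...,::-1])
E
```

```text
{'time_s': 0.0, 'q': array([-75.03901342,  40.51230148,  -1.58324753,  85.08323195,
         1.26054004,  54.48287546,  -4.32363614]), 'qd': array([-0.06933585,  0.04656548,  0.06930941, -0.01611456, -0.02836184,
       -0.03550025,  0.01277677]), 'joint_torque': array([-4.02271667e-05, -8.83178258e+01,  1.23458192e+00, -2.36167467e+01,
        1.69429224e-02,  6.34561758e-03,  3.60091775e-06]), 'tool_pos': array([0.17139336, 0.54861099, 0.24784839]), 'eef_rot': array([-1.79938930e+02,  1.38607955e-03,  1.62652676e+02]), 'wrist_force': array([0.94987624, 0.55227189, 0.12642444]), 'moment': array([-0.02726457,  0.02829124,  0.00448387]), 'grip_force': 0.0, 'width': 0.08548563275492554}
scene [[-0.007, 0.73, -0.684, 1.18], [1.0, -0.008, -0.02, -0.002], [-0.02, -0.684, -0.73, 0.81], [0.0, 0.0, 0.0, 1.0]] 395.9821558564348 0.9959716796875
top [[-0.006, -0.993, 0.117, 0.442], [-1.0, 0.004, -0.018, -0.027], [0.018, -0.117, -0.993, 1.112], [0.0, 0.0, 0.0, 1.0]] 395.0060860408481 0.9959920247395834
wrist [[0.298, 0.92, 0.254, 0.108], [0.955, -0.286, -0.081, 0.57], [-0.002, 0.266, -0.964, 0.374], [0.0, 0.0, 0.0, 1.0]] 299.45262097183206 0.9960683186848959
```

View pics/a.png

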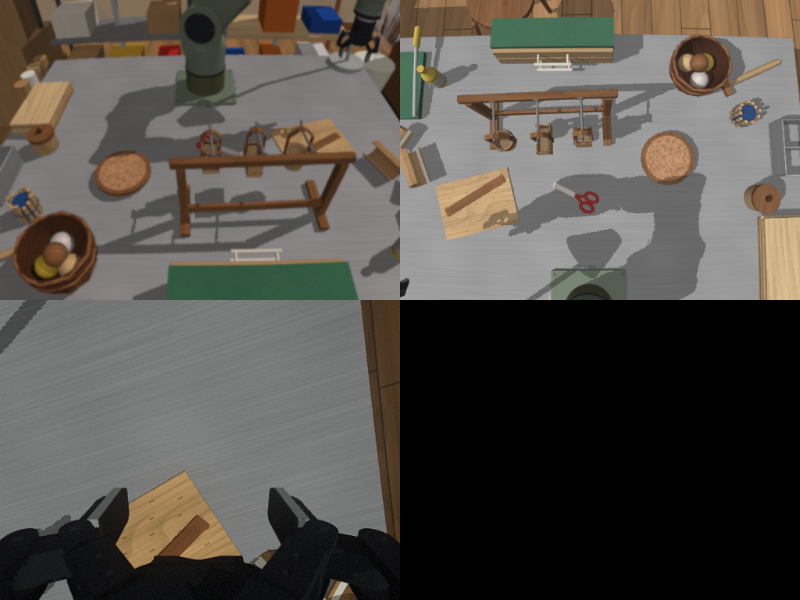

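The overview shows the rack in the top view (full-res baskets near (130,179), (183,177) and (234,175)) and the round stand near (342,202). Next I'll zoom in and measure.

```bash
python3 - <<'E'
from h import *
ims=pickle.load(open('i0.pkl','rb'))
t=ims['top']['color'][105:205,65:285];s=ims['scene']['color'][150:250,210:440]
cv2.imwrite('pics/b.png',np.vstack([cv2.resize(t,(800,300),interpolation=2),cv2.resize(s,(800,300),interpolation=2)])[...,::-1])
P=cloud(ims['top'])
# stand
m=(abs(P[...,2]-.03)<.006)
v,u=np.nonzero(m); ok=(abs(u-342)<50)&(abs(v-202)<50)
cnt,_=cv2.findContours(np.uint8(m)*255,0,1); 
for c in cnt:
    if cv2.contourArea(c)>800:
        (a,b),r=cv2.minEnclosingCircle(c); q=P[c[:,0,1],c[:,0,0]]
        print('flat',a,b,r,(np.nanmax(q,0)+np.nanmin(q,0))/2,np.nanmax(q,0)-np.nanmin(q,0))
for n in('top','scene'):
    P=cloud(ims[n]);q=P.reshape(-1,3)
    w=q[(q[:,0]>.4)&(q[:,0]<.8)&(abs(q[:,1]-.1)<.28)&(q[:,2]>.05)]
    print(n,len(w))
    for lo in np.arange(.06,.34,.03):
        k=w[(w[:,2]>lo)&(w[:,2]<lo+.03)]
        if len(k)>5: print(round(lo,2),len(k),k.min(0).round(3),k.max(0).round(3))
E
```

```text
flat 342.1927795410156 202.23301696777344 33.91412353515625 [ 0.52028511 -0.28147619  0.02929181] [0.18396818 0.18626886 0.00973333]
top 6468
0.06 800 [ 0.659 -0.076  0.06 ] [0.698 0.352 0.09 ]
0.09 642 [ 0.525 -0.077  0.09 ] [0.689 0.352 0.12 ]
0.12 385 [ 0.524 -0.075  0.12 ] [0.689 0.354 0.15 ]
0.15 632 [ 0.524 -0.077  0.15 ] [0.697 0.354 0.18 ]
0.18 337 [ 0.548 -0.077  0.18 ] [0.68  0.352 0.208]
0.21 236 [ 0.558 -0.076  0.211] [0.682 0.353 0.24 ]
0.24 3309 [ 0.54 -0.09  0.24] [0.699 0.368 0.27 ]
0.27 10 [ 0.664 -0.073  0.27 ] [0.692 0.34  0.271]
scene 9865
0.06 1510 [ 0.66  -0.075  0.06 ] [0.704 0.357 0.09 ]
0.09 417 [ 0.526 -0.075  0.09 ] [0.704 0.355 0.12 ]
0.12 846 [ 0.525 -0.075  0.12 ] [0.704 0.356 0.15 ]
0.15 871 [ 0.523 -0.075  0.15 ] [0.703 0.357 0.18 ]
0.18 689 [ 0.547 -0.075  0.18 ] [0.704 0.356 0.21 ]
0.21 525 [ 0.559 -0.075  0.21 ] [0.704 0.357 0.24 ]
0.24 4546 [ 0.541 -0.089  0.24 ] [0.703 0.37  0.27 ]
0.27 15 [0.661 0.012 0.27 ] [0.674 0.266 0.272]
```

View pics/b.png

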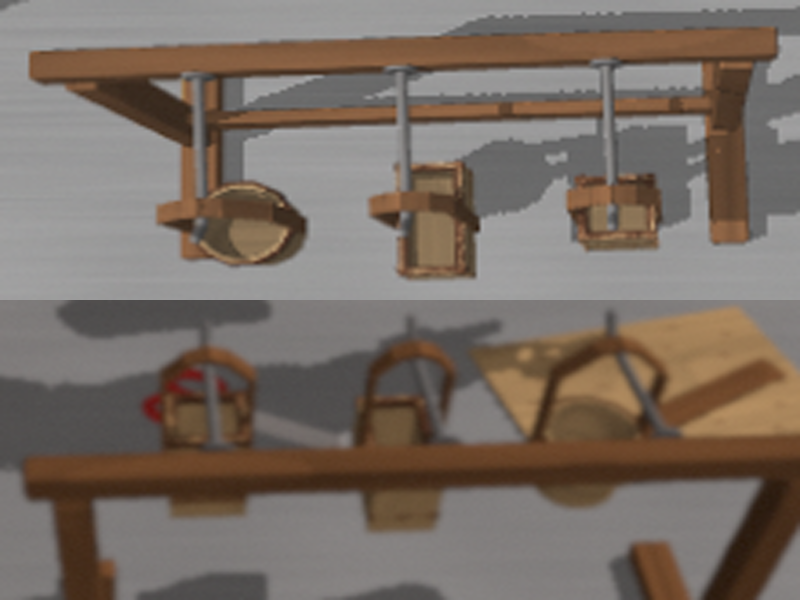

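Both views show that the oblong basket is the middle one (top crop around (435,220), open box elongated toward the robot). The round basket is to its left (+y) and the square one to its right. Now I'll measure its pose.

```bash
python3 - <<'E'
from h import *
ims=pickle.load(open('i0.pkl','rb'))
for n in('top','scene'):
    P=cloud(ims[n]);q=P.reshape(-1,3)
    w=q[(q[:,0]>.5)&(q[:,0]<.62)&(q[:,1]>.07)&(q[:,1]<.2)&(q[:,2]>.07)]
    bar=q[(q[:,0]>.62)&(q[:,0]<.72)&(q[:,1]>-.09)&(q[:,1]<.37)&(q[:,2]>.245)&(q[:,2]<.275)]
    f=np.polyfit(bar[:,1],bar[:,0],1); print(n,'bar dx/dy',f, 'yaw',np.degrees(np.arctan(-f[0])),bar[:,2].max())
    for lo in np.arange(.07,.27,.015):
        k=w[(w[:,2]>lo)&(w[:,2]<lo+.015)]
        if len(k)>3: print(round(lo,3),len(k),k.min(0).round(4),k.max(0).round(4),np.median(k,0).round(4))
    k=w[(w[:,2]>.2)]
    print(k[np.argsort(k[:,1])][::max(1,len(k)//30)].round(3).tolist())
    b=w[(w[:,2]<.16)].astype(np.float32)
    print(cv2.minAreaRect(np.ascontiguousarray(b[:,:2]*1000)))
E
```

```text
top bar dx/dy [-0.03020404  0.68056539] yaw 1.7300377907143754 0.2713559190417254
0.1 211 [0.5253 0.1128 0.1074] [0.6124 0.1556 0.115 ] [0.5612 0.1413 0.113 ]
0.115 109 [0.5243 0.1097 0.115 ] [0.6152 0.1561 0.1295] [0.5736 0.1385 0.1174]
0.13 83 [0.5239 0.1098 0.1301] [0.6166 0.1555 0.1449] [0.5541 0.1272 0.1371]
0.145 42 [0.5241 0.1099 0.1451] [0.6149 0.1618 0.1598] [0.5745 0.1147 0.1552]
0.16 214 [0.5257 0.11   0.1601] [0.6169 0.1614 0.1726] [0.5525 0.1277 0.1646]
0.175 14 [0.5631 0.1099 0.175 ] [0.5782 0.1619 0.1896] [0.5678 0.1121 0.1834]
0.19 13 [0.5631 0.1101 0.1935] [0.5785 0.1606 0.2048] [0.5667 0.1128 0.2027]
0.205 10 [0.563  0.1097 0.2056] [0.5783 0.1615 0.2198] [0.5666 0.1106 0.2167]
0.22 9 [0.563  0.1096 0.2203] [0.5763 0.1602 0.2339] [0.5648 0.1106 0.2311]
0.235 63 [0.5633 0.1099 0.2354] [0.6052 0.1615 0.2498] [0.5708 0.1193 0.2425]
0.25 180 [0.5437 0.1186 0.25  ] [0.6199 0.152  0.2645] [0.5735 0.1363 0.2541]
0.265 4 [0.5451 0.1331 0.2658] [0.5473 0.1372 0.2668] [0.5473 0.1352 0.2659]
[[0.566, 0.11, 0.223], [0.571, 0.11, 0.22], [0.576, 0.111, 0.232], [0.564, 0.112, 0.22]
[... 1762 characters left out ...]
15, 0.239], [0.566, 0.116, 0.241], [0.564, 0.118, 0.244], [0.579, 0.12, 0.244], [0.569, 0.123, 0.252], [0.577, 0.126, 0.254], [0.568, 0.129, 0.254], [0.575, 0.132, 0.255], [0.552, 0.134, 0.259], [0.574, 0.135, 0.248], [0.556, 0.136, 0.26], [0.557, 0.136, 0.255], [0.601, 0.137, 0.257], [0.608, 0.138, 0.257], [0.57, 0.138, 0.259], [0.565, 0.139, 0.26], [0.593, 0.14, 0.255], [0.599, 0.141, 0.255], [0.575, 0.145, 0.252], [0.576, 0.149, 0.25], [0.564, 0.153, 0.25], [0.571, 0.157, 0.245], [0.569, 0.16, 0.226], [0.575, 0.16, 0.232], [0.578, 0.161, 0.226], [0.576, 0.162, 0.218], [0.564, 0.163, 0.238]]
((571.8541259765625, 135.0817413330078), (92.2121353149414, 46.759849548339844), 4.831442832946777)
```

Call:
{"fn": "jog_arm", "kwargs": {
  "hand": [-1, -1, -1, -1, -1, -1, -1, -1],
  "travel": [
    [0, 0, -0.7],
    [0, 0, -0.7],
    [0, 0, -0.7],
    [-0.5, -0.5, 0],
    [-0.7, -0.8, 0],
    [-0.7, -0.8, 0],
    [-0.7, -0.8, 0],
    [-0.7, -0.8, 0]
  ],
  "turn": [
    [0, 0, -0.8],
    [0, 0, -0.8],
    [0, 0, -0.8],
    [0, 0, 0],
    [0, 0, 0],
    [0, 0, 0],
    [0, 0, 0],
    [0, 0, 0]
  ],
  "force": 40
}}

```text
time_s: 0.95
tool_pos: [0.3091, 0.4037, 0.3322]
eef_rot: [-180.0, -0.0, -178.1]
wrist_force: [0.9, 0.9, 0.6]
width: 0.0853
grip_force: 0.0
```

Call:
{"fn": "jog_arm", "kwargs": {
  "hand": [-1, -1, -1, -1, -1, -1, -1, -1],
  "travel": [
    [-0.8, -0.87, 0],
    [-0.8, -0.87, 0],
    [-0.8, -0.87, 0],
    [-0.8, -0.87, 0],
    [-0.8, -0.87, 0],
    [-0.8, -0.87, 0],
    [-0.8, -0.87, 0],
    [-0.75, -0.83, 0]
  ],
  "turn": [
    [0, 0, 0],
    [0, 0, 0],
    [0, 0, 0],
    [0, 0, 0],
    [0, 0, 0],
    [0, 0, 0],
    [0, 0, 0],
    [0, 0, 0]
  ]
}}

```text
time_s: 1.75
tool_pos: [0.5721, 0.1348, 0.3322]
eef_rot: [-180.0, -0.0, -178.2]
wrist_force: [-0.8, 0.4, -0.2]
width: 0.0854
grip_force: 0.0
```

Call:
{"fn": "jog_arm", "kwargs": {
  "hand": [-1, -1],
  "travel": [
    [0, 0, 0],
    [0, 0, 0]
  ],
  "turn": [
    [0, 0, 0],
    [0, 0, 0]
  ]
}}

```text
time_s: 1.95
tool_pos: [0.5711, 0.1362, 0.3318]
eef_rot: [-180.0, -0.1, -178.2]
wrist_force: [-0.7, 0.8, 0.1]
width: 0.0852
grip_force: 0.0
```

```bash
python3 - <<'E'
from h import *
im=grab('wrist'); P=cloud(im); q=P.reshape(-1,3)
w=q[(q[:,0]>.5)&(q[:,0]<.62)&(q[:,1]>.08)&(q[:,1]<.19)]
for lo,hi in((.12,.175),(.18,.235),(.235,.262)):
    k=w[(w[:,2]>lo)&(w[:,2]<hi)]
    if len(k): print(lo,len(k),np.percentile(k,[1,50,99],axis=0).round(4).tolist())
cv2.imwrite('pics/c.png',im['color'][...,::-1])
E
```

```text
0.12 1416 [[0.5267, 0.1124, 0.125], [0.5517, 0.1352, 0.1657], [0.6173, 0.1612, 0.1728]]
0.18 241 [[0.5643, 0.111, 0.1807], [0.5663, 0.1153, 0.2066], [0.5783, 0.1628, 0.2345]]
0.235 1998 [[0.555, 0.1121, 0.2363], [0.5736, 0.1376, 0.2543], [0.6183, 0.1619, 0.2593]]
```

View pics/c.png

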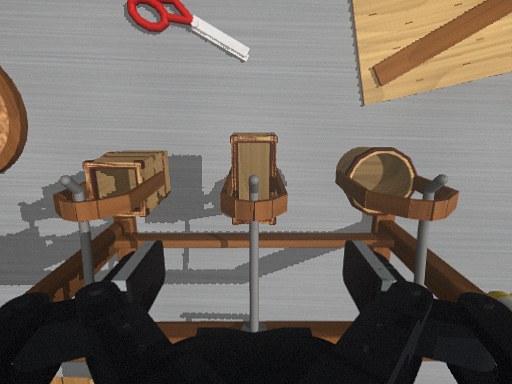

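The handle (254,205) sits centred between the open fingers, and the wrist measurement agrees with the position (0.571, 0.137). Descending now.

Call:
{"fn": "jog_arm", "kwargs": {
  "hand": [-1, -1, -1, -1, -1, -1, -1, -1],
  "travel": [
    [0, 0, 0.5],
    [0, 0, 0.5],
    [0, 0, 0.5],
    [0, 0, 0.4],
    [0, 0, 0.3],
    [0, 0, 0.3],
    [0, 0, 0.05],
    [0, 0, 0]
  ],
  "turn": [
    [0, 0, 0],
    [0, 0, 0],
    [0, 0, 0],
    [0, 0, 0],
    [0, 0, 0],
    [0, 0, 0],
    [0, 0, 0],
    [0, 0, 0]
  ]
}}

```text
time_s: 2.8
tool_pos: [0.5706, 0.1375, 0.2306]
eef_rot: [180.0, -0.0, -178.1]
wrist_force: [0.2, -0.2, 0.0]
width: 0.0851
grip_force: 0.0
```

Call:
{"fn": "jog_arm", "kwargs": {
  "hand": [0, 1, 1, 1, 1, 1, 1, 1],
  "travel": [
    [0, 0, 0],
    [0, 0, 0],
    [0, 0, 0],
    [0, 0, 0],
    [0, 0, 0],
    [0, 0, 0],
    [0, 0, 0],
    [0, 0, 0]
  ],
  "turn": [
    [0, 0, 0],
    [0, 0, 0],
    [0, 0, 0],
    [0, 0, 0],
    [0, 0, 0],
    [0, 0, 0],
    [0, 0, 0],
    [0, 0, 0]
  ],
  "force": 40
}}

```text
time_s: 3.6
tool_pos: [0.5711, 0.1366, 0.2309]
eef_rot: [-180.0, 0.0, -178.2]
wrist_force: [-1.4, -1.7, 4.9]
width: 0.0513
grip_force: 40.6
```

Call:
{"fn": "jog_arm", "kwargs": {
  "hand": [1, 1, 1, 1, 1, 1, 1, 1],
  "travel": [
    [0, 0, -0.1],
    [0, 0, -0.15],
    [0, 0, -0.15],
    [0, 0, -0.15],
    [0, 0, -0.15],
    [0, 0, -0.15],
    [0, 0, -0.1],
    [0, 0, 0]
  ],
  "turn": [
    [0, 0, 0],
    [0, 0, 0],
    [0, 0, 0],
    [0, 0, 0],
    [0, 0, 0],
    [0, 0, 0],
    [0, 0, 0],
    [0, 0, 0]
  ],
  "force": 50
}}

```text
time_s: 4.4
tool_pos: [0.5711, 0.1367, 0.2688]
eef_rot: [180.0, 0.0, -178.2]
wrist_force: [-0.7, -0.3, -0.9]
width: 0.0509
grip_force: 52.2
```

```bash
python3 - <<'E'
from h import *
o=manip.get_obs();print(o['tool_pos'],o['width'],o['grip_force'],o['wrist_force'])
im=grab('wrist');s=grab('scene')
P=cloud(im);q=P.reshape(-1,3)
w=q[(q[:,0]>.5)&(q[:,0]<.62)&(q[:,1]>.105)&(q[:,1]<.17)&(q[:,2]<.222)&(q[:,2]>.18)]
print(len(w),np.percentile(w,[1,50,99],axis=0).round(4).tolist())
cv2.imwrite('pics/d.png',np.hstack([cv2.resize(im['color'],(400,300)),cv2.resize(s['color'][130:280,200:400],(400,300))])[...,::-1])
E
```

```text
[0.57112535 0.13673332 0.26882845] 0.05085308921944765 52.177570145358914 [-0.66691868 -0.3447637  -0.89087735]
3955 [[0.527, 0.1136, 0.1821], [0.566, 0.1384, 0.2033], [0.6149, 0.1626, 0.2195]]
```

View pics/d.png

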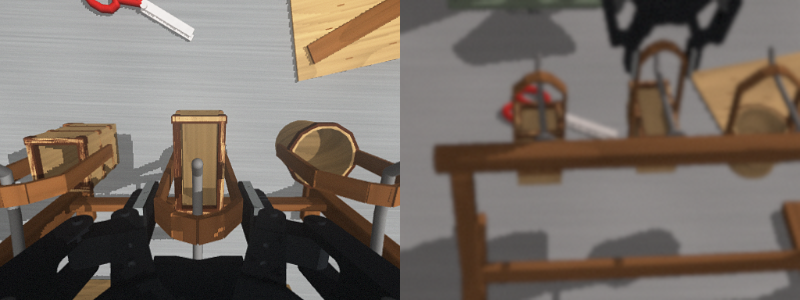

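The basket is held (rim up 38 mm) and its handle clears the hook tip at (197,165). Drawing it out along tool +x, which is basket -x.

Call:
{"fn": "jog_arm", "kwargs": {
  "hand": [1, 1, 1, 1, 1, 1, 1, 1],
  "travel": [
    [0.2, 0, 0],
    [0.4, 0, 0],
    [0.5, 0, 0],
    [0.5, 0, 0],
    [0.5, 0, 0],
    [0.5, 0, 0],
    [0.3, 0, 0],
    [0.1, 0, 0]
  ],
  "turn": [
    [0, 0, 0],
    [0, 0, 0],
    [0, 0, 0],
    [0, 0, 0],
    [0, 0, 0],
    [0, 0, 0],
    [0, 0, 0],
    [0, 0, 0]
  ]
}}

```text
time_s: 5.3
tool_pos: [0.4502, 0.1328, 0.2684]
eef_rot: [-180.0, -0.0, -178.1]
wrist_force: [0.6, 0.8, -1.7]
width: 0.0507
grip_force: 52.3
```

Call:
{"fn": "jog_arm", "kwargs": {
  "hand": [1, 1, 1, 1, 1, 1, 1, 1],
  "travel": [
    [0, -0.4, 0],
    [0, -0.7, 0],
    [0, -0.9, 0],
    [0, -0.9, 0],
    [0, -0.9, 0],
    [0, -0.9, 0],
    [0, -0.9, 0],
    [0, -0.9, 0]
  ],
  "turn": [
    [0, 0, 0],
    [0, 0, 0],
    [0, 0, 0],
    [0, 0, 0],
    [0, 0, 0],
    [0, 0, 0],
    [0, 0, 0],
    [0, 0, 0]
  ]
}}

```text
time_s: 6.1
tool_pos: [0.4597, -0.1288, 0.2682]
eef_rot: [-180.0, 0.0, -178.2]
wrist_force: [-0.1, -0.3, -1.8]
width: 0.0507
grip_force: 52.4
```

Call:
{"fn": "jog_arm", "kwargs": {
  "hand": [1, 1, 1, 1, 1, 1, 1, 1],
  "travel": [
    [-0.2, -0.9, 0],
    [-0.35, -0.9, 0],
    [-0.4, -0.9, 0],
    [-0.3, -0.7, 0],
    [-0.15, -0.35, 0],
    [0, -0.15, 0],
    [0, 0, 0],
    [0, 0, 0]
  ],
  "turn": [
    [0, 0, 0],
    [0, 0, 0],
    [0, 0, 0],
    [0, 0, 0],
    [0, 0, 0],
    [0, 0, 0],
    [0, 0, 0],
    [0, 0, 0]
  ]
}}

```text
time_s: 6.9
tool_pos: [0.5203, -0.2803, 0.2684]
eef_rot: [180.0, -0.0, -178.1]
wrist_force: [-0.4, 0.6, -1.1]
width: 0.0508
grip_force: 52.4
```

```bash
python3 - <<'E'
from h import *
o=manip.get_obs();print(o['tool_pos'],o['eef_rot'],o['width'],o['grip_force'],o['wrist_force'])
im=grab('wrist');s=grab('scene')
for n,i in(('w',im),('s',s)):
    q=cloud(i).reshape(-1,3)
    for lo,hi in((.08,.11),(.125,.15),(.15,.175),(.175,.197),(.197,.213)):
        w=q[(abs(q[:,0]-.52)<.08)&(abs(q[:,1]+.28)<.06)&(q[:,2]<hi)&(q[:,2]>lo)]
        if len(w)>5: print(n,lo,len(w),np.percentile(w,[1,50,99],axis=0).round(4).tolist())
    w=q[(abs(q[:,2]-.03)<.005)&(np.hypot(q[:,0]-.52,q[:,1]+.28)<.12)]
    print(n,'stand',w.min(0),w.max(0))
cv2.imwrite('pics/e.png',np.hstack([cv2.resize(im['color'],(400,300)),cv2.resize(s['color'][80:280,60:327],(400,300))])[...,::-1])
E
```

```text
[ 0.52033166 -0.28034498  0.26838305] [ 1.79984588e+02 -5.15249626e-03 -1.78111235e+02] 0.050775830979218374 52.414286805014854 [-0.44692937  0.61966292 -1.11616665]
w 0.15 4487 [[0.4763, -0.2971, 0.1506], [0.5275, -0.2782, 0.1523], [0.5633, -0.2593, 0.1733]]
w 0.175 773 [[0.476, -0.3041, 0.1753], [0.5621, -0.2779, 0.1849], [0.5636, -0.2534, 0.1968]]
w 0.197 3487 [[0.4763, -0.3026, 0.1977], [0.515, -0.2792, 0.203], [0.5652, -0.2559, 0.2101]]
w stand [ 0.4261857  -0.3751239   0.02773557] [ 0.60648474 -0.18697075  0.03399243]
s 0.125 18 [[0.486, -0.2956, 0.1458], [0.5631, -0.2807, 0.1488], [0.5661, -0.2549, 0.1499]]
s 0.15 367 [[0.4756, -0.2984, 0.1504], [0.5262, -0.2787, 0.1621], [0.5667, -0.2518, 0.1747]]
s 0.175 342 [[0.4753, -0.297, 0.1752], [0.5345, -0.2773, 0.1858], [0.5661, -0.2519, 0.1967]]
s 0.197 302 [[0.4729, -0.3021, 0.1974], [0.5276, -0.2832, 0.2028], [0.566, -0.2525, 0.2114]]
s stand [ 0.42451668 -0.37490117  0.02501482] [ 0.61331732 -0.18694799  0.03494759]
```

View pics/e.png

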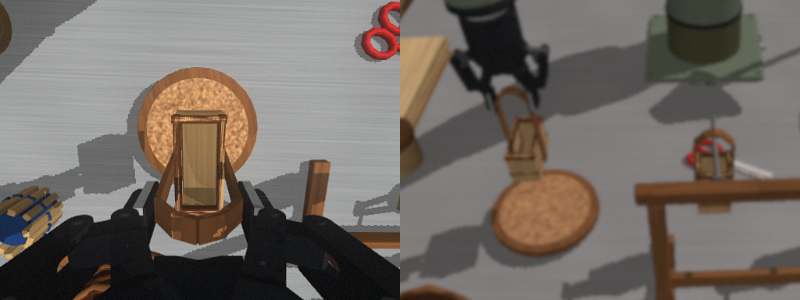

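The basket hangs level over the stand centre (basket (0.520,-0.279), stand (0.520,-0.281)), with its floor about 120 mm above the stand top. Lowering now.

Call:
{"fn": "jog_arm", "kwargs": {
  "hand": [1, 1, 1, 1, 1, 1, 1, 1],
  "travel": [
    [0, 0, 0.3],
    [0, 0, 0.5],
    [0, 0, 0.6],
    [0, 0, 0.5],
    [0, 0, 0.4],
    [0, 0, 0.25],
    [0, 0, 0.1],
    [0, 0, 0.05]
  ],
  "turn": [
    [0, 0, 0],
    [0, 0, 0],
    [0, 0, 0],
    [0, 0, 0],
    [0, 0, 0],
    [0, 0, 0],
    [0, 0, 0],
    [0, 0, 0]
  ]
}}

```text
time_s: 7.8
tool_pos: [0.5206, -0.281, 0.1606]
eef_rot: [-180.0, 0.0, -178.1]
wrist_force: [-0.3, 0.0, -0.6]
width: 0.0506
grip_force: 52.4
```

Call:
{"fn": "jog_arm", "kwargs": {
  "hand": [1, 1, 1, 1, 1],
  "travel": [
    [0, 0, 0.04],
    [0, 0, 0.04],
    [0, 0, 0.04],
    [0, 0, 0],
    [0, 0, 0]
  ],
  "turn": [
    [0, 0, 0],
    [0, 0, 0],
    [0, 0, 0],
    [0, 0, 0],
    [0, 0, 0]
  ]
}}

```text
time_s: 8.3
tool_pos: [0.5204, -0.2812, 0.1556]
eef_rot: [-180.0, 0.0, -178.2]
wrist_force: [-0.8, -0.5, -1.7]
width: 0.0505
grip_force: 52.4
```

Call:
{"fn": "jog_arm", "kwargs": {
  "hand": [1, 1, 1, 1],
  "travel": [
    [0, 0, 0.025],
    [0, 0, 0.025],
    [0, 0, 0],
    [0, 0, 0]
  ],
  "turn": [
    [0, 0, 0],
    [0, 0, 0],
    [0, 0, 0],
    [0, 0, 0]
  ]
}}

```text
time_s: 8.7
tool_pos: [0.5204, -0.2812, 0.1535]
eef_rot: [-180.0, -0.0, -178.1]
wrist_force: [-0.1, 0.2, -0.9]
width: 0.0506
grip_force: 52.4
```

Call:
{"fn": "jog_arm", "kwargs": {
  "hand": [1, 1, 1, 1],
  "travel": [
    [0, 0, 0.02],
    [0, 0, 0.02],
    [0, 0, 0],
    [0, 0, 0]
  ],
  "turn": [
    [0, 0, 0],
    [0, 0, 0],
    [0, 0, 0],
    [0, 0, 0]
  ]
}}

```text
time_s: 9.1
tool_pos: [0.5204, -0.2812, 0.1519]
eef_rot: [-180.0, -0.0, -178.2]
wrist_force: [-0.1, 0.1, -1.5]
width: 0.0506
grip_force: 52.4
```

Call:
{"fn": "jog_arm", "kwargs": {
  "hand": [1, 1, 1, 1],
  "travel": [
    [0, 0, 0.025],
    [0, 0, 0.025],
    [0, 0, 0],
    [0, 0, 0]
  ],
  "turn": [
    [0, 0, 0],
    [0, 0, 0],
    [0, 0, 0],
    [0, 0, 0]
  ]
}}

```text
time_s: 9.5
tool_pos: [0.5207, -0.2811, 0.1513]
eef_rot: [-180.0, 0.1, -178.2]
wrist_force: [-6.4, 4.7, 24.5]
width: 0.0504
grip_force: 55.1
```

```bash
python3 - <<'E'
from h import *
im=grab('wrist')
q=cloud(im).reshape(-1,3)
w=q[(abs(q[:,0]-.52)<.03)&(abs(q[:,1]+.28)<.013)&(q[:,2]<.06)]
print('floor',len(w),np.percentile(w,[1,50,99],axis=0).round(4).tolist())
w=q[(np.hypot(q[:,0]-.52,q[:,1]+.28)<.08)&(q[:,2]<.034)&(q[:,2]>.02)]
print('stand z',np.median(w,0))
o=manip.get_obs();print(o['tool_pos'],o['wrist_force'])
E
```

```text
floor 2101 [[0.4912, -0.2927, 0.0336], [0.519, -0.28, 0.035], [0.5493, -0.2672, 0.0366]]
stand z [ 0.49525501 -0.28319177  0.03127503]
[ 0.52068598 -0.28116392  0.15133128] [-4.78234264  4.34459747 23.82435096]
```

The basket is on the stand (24 N upward). I'll ease off slightly and open.

Call:
{"fn": "jog_arm", "kwargs": {
  "hand": [1, 1, 0.3, 0, -0.5, -1, -1, -1],
  "travel": [
    [0, 0, -0.03],
    [0, 0, 0],
    [0, 0, 0],
    [0, 0, 0],
    [0, 0, 0],
    [0, 0, 0],
    [0, 0, 0],
    [0, 0, 0]
  ],
  "turn": [
    [0, 0, 0],
    [0, 0, 0],
    [0, 0, 0],
    [0, 0, 0],
    [0, 0, 0],
    [0, 0, 0],
    [0, 0, 0],
    [0, 0, 0]
  ],
  "force": 20
}}

```text
time_s: 10.35
tool_pos: [0.5204, -0.2812, 0.151]
eef_rot: [-180.0, -0.0, -178.2]
wrist_force: [-0.3, -0.3, -0.7]
width: 0.0853
grip_force: 0.0
```

Call:
{"fn": "jog_arm", "kwargs": {
  "hand": [-1, -1, -1, -1],
  "travel": [
    [0, 0, 0],
    [0, 0, 0],
    [0, 0, 0],
    [0, 0, 0]
  ],
  "turn": [
    [0, 0, 0],
    [0, 0, 0],
    [0, 0, 0],
    [0, 0, 0]
  ]
}}

```text
time_s: 10.75
tool_pos: [0.5204, -0.2812, 0.1511]
eef_rot: [-180.0, -0.0, -178.2]
wrist_force: [0.2, 0.4, 0.6]
width: 0.0854
grip_force: 0.0
```

Call:
{"fn": "jog_arm", "kwargs": {
  "hand": [-1, -1, -1, -1, -1, -1, -1, -1],
  "travel": [
    [0, 0, -0.2],
    [0, 0, -0.4],
    [0, 0, -0.6],
    [0, 0, -0.6],
    [0, 0, -0.6],
    [0, 0, -0.5],
    [0, 0, -0.2],
    [0, 0, 0]
  ],
  "turn": [
    [0, 0, 0],
    [0, 0, 0],
    [0, 0, 0],
    [0, 0, 0],
    [0, 0, 0],
    [0, 0, 0],
    [0, 0, 0],
    [0, 0, 0]
  ]
}}

```text
time_s: 11.55
tool_pos: [0.5206, -0.2812, 0.2759]
eef_rot: [-180.0, 0.1, -178.2]
wrist_force: [0.2, -0.1, -1.2]
width: 0.0855
grip_force: 0.0
```

```bash
python3 - <<'E'
from h import *
im=grab('wrist');s=grab('scene')
q=cloud(im).reshape(-1,3)
for lo,hi in((.07,.095),(.1,.15),(.165,.19)):
    w=q[(abs(q[:,0]-.52)<.07)&(abs(q[:,1]+.28)<.06)&(q[:,2]<hi)&(q[:,2]>lo)]
    if len(w):print(lo,len(w),np.percentile(w,[1,50,99],axis=0).round(4).tolist())
P0=pickle.load(open('i0.pkl','rb'))['scene']
d=(abs(s['color'].astype(int)-P0['color']).sum(-1)>60)[150:240,210:420]
print(d.mean())
cv2.imwrite('pics/f.png',np.hstack([cv2.resize(im['color'],(400,300)),cv2.resize(s['color'][80:305,60:360],(400,300))])[...,::-1])
E
```

```text
0.07 1232 [[0.4765, -0.3029, 0.0765], [0.5093, -0.2786, 0.0857], [0.5669, -0.2552, 0.0925]]
0.1 156 [[0.5138, -0.3049, 0.1028], [0.5158, -0.2571, 0.1252], [0.5262, -0.2533, 0.1484]]
0.165 863 [[0.5144, -0.2981, 0.1653], [0.5214, -0.2787, 0.175], [0.529, -0.2597, 0.1793]]
0.20222222222222222
```

View pics/f.png

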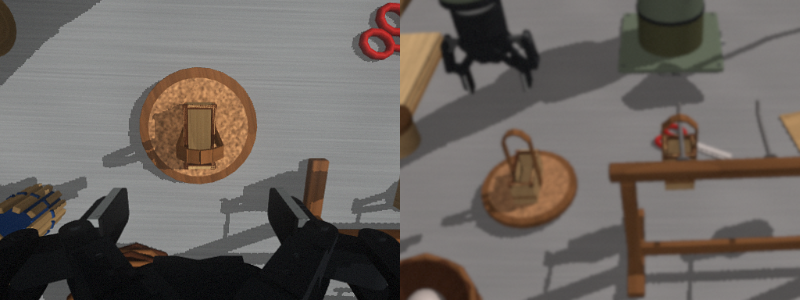

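The basket stands upright in the middle of the stand at (0.521,-0.279), with the handle top at 0.178. The gripper is clear of it, and the square basket still hangs at (680,135). The round one is outside this crop and nothing went near it. Handing in.

```bash
python3 -c "
from cell import manip
print(manip.sign_off())"
```

```text
the job is handed in; nothing more can be done
None
```

The oblong basket stands upright and released near the middle of the round stand, about 2 mm off centre by the wrist camera. The job was handed in at about 12 s of the 42 s allowed; the hand-in returned no verdict. The square basket was still hanging in the last picture, and the round one was out of that view but nothing went near it.

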